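# Dispense one loose tenon and slide it to the rail's end of the tray

## Robot

A 6-joint arm with a two-finger parallel gripper is mounted at the origin on the work surface. World frame = base frame: x ahead of the robot, y to its left, z up, the work surface at z = 0. Lengths are in m, angles in rad, forces in N, time in s.
With the tool pointing down it reaches from about 0.35 to 0.925 m from the base axis. Payload 6.4 kg.
Tool frame: the origin (TCP) lies between the finger pads; the fingertips stand 11 mm ahead of it and the grasp point (between the pads) lies 8 mm behind it; z points along the fingers, y is the line along which they close (so a half turn about z gives the same grasp; the last joint's range is limited). The gripper opens to 85 mm and grips with 20 to 120 N. Pads are 22 mm wide; open, the fingers measure 114 mm over their backs; the gripper's body (76 mm by 85 mm) begins 54 mm behind the grasp point. The pads swing forward as they close: fully open they stand 13 mm farther back than shut.
Start: joints at [0.937, 0.245, 1.558, -0, 1.339, -0.174], TCP at [0.288, 0.583, 0.242] pointing down, gripper open.
Joint ranges: [-3.13, 3.13], [-1.02, 2.26], [0.13, 2.54], [-0.95, 4.09], [0.21, 2.88], [-2.74, 2.74]. Speed limits (rad/s): [2.57, 2.57, 3.14, 3.14, 3.14, 3.14].

## Interface

Orientations are given as a rotation vector (axis times angle).
In Python, from station import manip gives the robot as it stands.
- The arm moves only by the tool servo_tool, never from a script. Its arguments are lists of equal length, an entry for each row: "linear": the shift along the tool's x, y, z in units of 2.5 cm (1.0 is 2.5 cm), a list of three; "rotation": the turn, a rotation vector about the tool's x, y, z in units of 6 degrees (1.0 is 6 degrees), a list of three. A call has 1 to 12 rows; each row shifts and turns the commanded pose from where the row before left it, along the tool's axes as they then stand; what a row does not reach is not made up. A row lasts 1/8 s, in which the tool goes at most 62.5 mm and 10.7 degrees, less where a joint would pass 70% of its speed; a pose out of reach is approached as far as the arm can. A call with a number of a shift or a turn outside -1 to 1 is refused whole. A call with a gripper value outside its range is refused whole. "hand" is the finger opening in mm, from 0 to 85.4, set as the call begins (left out, the last holds). The fingers move at their own pace and stop on an object; the grip force is fixed at half the most. Time passes only in rows, so rows that do not move let the fingers close. It gives the time, the measured TCP pose, the force, the opening and the grip force at its end, in the units of the state.
- manip.sense(): the state, without advancing time (a new reading comes with each control period).
- manip.grab_frame(name): name is "scene" or "top" or "wrist"; returns a dict with "image" (400x640x3 uint8, red, green, blue), "vertical_fov" (degrees; the focal length in pixels is half the picture's height over the tangent of half this angle, whatever the lens; pixels are square), "cx", "cy" (the principal point, pixels), "rvec" (rotation vector, rad) and "tvec" (3), from world to camera coordinates, as OpenCV has them; the wrist camera has in their place "tool_from_camera" (4x4, takes a point from camera to tool coordinates, whose origin is the TCP and whose axes are the flange's). Camera axes: x right, y down, z forward; pixel columns grow to the right and rows downward; lengths in m; the calibration is good to about 2 mm. A picture is of the moment at which its call begins: read the wrist's pose just before it. There is no depth.
- manip.job_done(): hands the job in; it is judged then, once.
Trained networks look in a picture, given as the dict that the camera call returned (one of the last four; its "shot" number tells which), for a name from the list of things; names that differ only in an ending like _2 or _b are one class to them, and where a whole thing is asked for, a point or a joint stands for the part that bears it (a point fixed in the world has none). Each returns a list of dicts, best first, with "score" (0 to 1); they miss things now and then, are a little off and sometimes report something else, mostly with a low value. They report only what shows in the picture. A call takes as long as a camera call. They do not tell look-alikes from the thing itself.
- manip.masks_of(query, picture): "mask" (400x640 bool, what is visible of it) and "at" ([row, column] in pixels, amid what is visible of it).
The state is a dict: "time": time; "joints": joint angles; "qd": joint speeds; "joint_efforts": joint torques, N m; "position": TCP position; "orientation": TCP orientation; "contact_force": force on the tool from outside, world axes, zero at the start; "wrist_torque": the same for the moment, N m; "finger_gap": opening from 0.0 (shut) to 1.0 (fully open); "finger_force": force on a finger pad.
Only numpy, scipy, OpenCV 4.12 (cv2) and the standard library are available. Lean on these libraries where they do the work, as an engineer would, in place of code of your own. Each camera call takes 0.05 s, during which the arm holds its last target. There are 200 camera calls.

## Task

Set out one loose tenon for the mortised rail: press the dispenser's plunger once, all the way down, let it spring fully back up so that a single tenon is ejected onto the tray, then push that tenon sideways along the tray with the fingertips, straight to the end where the rail with the two mortises lies, until it is up against the end stop there. Do not lift the tenon or send out a second one, and leave everything else on the bench where it is.

Things in the scene. Friction and masses are not known exactly. Their poses are not given: they have to be found in the camera images.
- dispenser: Tenon dispenser, screwed to the bench, 233 mm (its x) by 326 mm (its y). Origin: on the bench surface under the middle of the magazine. z is up, +x the way tenons are ejected (away from the robot), y runs along the tray, +y to the robot's left; its yaw is within 20 degrees of the world's. All coordinates below called 'own' are in this frame. Plywood base, grey tray with aluminium edges, floor at z = 12 mm.
- mouth (a point): Middle of the magazine's mouth, on the tray floor at its front face (own x = 20, y = 0, z = 12 mm). The magazine (own x -20 to 20, y -37 to 37, top at z = 58 mm; the stack's top is at 60) holds four tenons lying flat, length along y, seen from above and through a front window. Beyond the mouth lies the tray lane, along y, bounded by a far fence at own x = 75.5 mm.
- stop_left (a point): Foot of the inner face of the tray's left end stop, mid-lane, at own x = 56.5, y = +153, z = 12 mm; the stop is 12 mm high. A tenon against it has its middle at own y = +123 mm. The far fence (x 75.5 to 79.5) and, beside the magazine (|y| above 44), a rear lip (x 33 to 37) edge the lane; both stand only 4 mm above the tray floor.
- stop_right (a point): The same at the tray's right end: own x = 56.5, y = -153, z = 12 mm. A tenon against it has its middle at own y = -123 mm.
- head_top (a point): Top of the guide bush through which the plunger's rod slides: own x = -101, y = 0, z = 134 mm, on the grey press frame behind the magazine (own x -132 to -58, y -36 to 36, head top at z = 128 mm). The rod is a rack that turns a brass pinion, which drives the flat steel pusher under the stack.
- knob_top (a point): Centre of the top of the plunger's round black knob (44 mm diameter, slightly domed): own x = -101, y = 0 and z = 216 mm when up; it goes straight down with the plunger, to z = 156 mm.
- plunger (a joint): Plunger travel in m: 0 = up (rest), 0.060 = fully down on its stop. Sprung; takes about 2 to 3 N at the top, 5 to 7 N at the bottom. The pusher moves forward as far as the plunger goes down: a full stroke leaves the lowest tenon clear of the magazine, its middle at own x of about 58 to 61 mm; as the plunger comes back up the next tenon drops into its place.
- tenon_0_mid (a point): Middle of the lowest tenon in the magazine, the one to be ejected: flat beech, 60 mm long (its y), 28 mm wide (its x), 12 mm thick (its z), rounded long edges, about 15 g. It starts at own x = 0, y = 0, z = 18 mm and slides easily on the tray floor.
- tenon_0: The same lowest tenon; origin in the middle of its underside, 6 mm below its middle.
- tenon_1_mid (a point): Middle of tenon number 1 of the stack counted up from the lowest (0), same size; stays in the magazine.
- tenon_2_mid (a point): Middle of tenon number 2 of the stack counted up from the lowest (0), same size; stays in the magazine.
- tenon_3_mid (a point): Middle of tenon number 3 of the stack counted up from the lowest (0), same size; stays in the magazine.
- rail_mortised: Beech rail, 150 (its x) by 45 by 45 mm, with two oblong mortises of 29 by 15 mm in its top, 70 mm apart; origin in the middle of its underside. It lies on the bench crosswise just beyond one end of the tray (left or right, it varies), and shows which end the tenon goes to. Not to be moved.
- rail_plain: Beech rail of the same size without mortises, beyond the other end of the tray; origin in the middle of its underside. Not to be moved.
- dowel_a: Standing wooden dowel, 24 mm diameter, 75 mm tall, beside the press frame; origin under its centre. Not to be moved.
- dowel_b: Standing wooden dowel, 24 mm diameter, 90 mm tall, beside dowel_a; origin under its centre. Not to be moved.
- sanding_block: Cork sanding block with red abrasive, 60 by 36 by 28 mm, on the other side of the press frame; origin under its centre. Not to be moved.
- wax_tin: Round flat tin, 71 mm diameter, 26 mm high, on the bench in front of the tray; origin under its centre. Not to be moved.
- glue_bottle: White glue bottle with orange nozzle, 58 mm diameter, 172 mm tall, far left of the dispenser; origin under its centre. Not to be moved.
- screwdriver: Screwdriver lying on the bench, 200 mm long, far right of the dispenser. Not to be moved.
Things that resemble listed ones, but are neither listed nor needed, are in the scene too. What is shaped like the part that bears tenon_3_mid but black, red or yellow is not meant.

How it is judged:
On the way, in this order (a step that is already met when the one before it is completed fails the run):
1. the plunger is pressed fully down and the lowest tenon is out on the tray (value of joint plunger above 0.055 m and x of tenon_0_mid in the frame of dispenser above 0.046 m and y of tenon_0_mid in the frame of dispenser between -0.03 and 0.03 m).
2. the plunger is let go and has sprung back up, the tenon still before the magazine (value of joint plunger below 0.005 m and y of tenon_0_mid in the frame of dispenser between -0.03 and 0.03 m), for 0.1 s.
3. the tenon is pushed along the tray to the stop by the mortised rail (((y of tenon_0_mid in the frame of dispenser above 0.115 m and y of rail_mortised in the frame of dispenser above 0 m) or (y of tenon_0_mid in the frame of dispenser below -0.115 m and y of rail_mortised in the frame of dispenser below 0 m)) and x of tenon_0_mid in the frame of dispenser between 0.046 and 0.067 m and z of tenon_0_mid in the frame of dispenser between 0.013 and 0.023 m), for 0.2 s.
At the end, for the whole second after the job is handed in: The ejected tenon lies flat in the tray's lane, at rest, within 8 mm of the end stop on the side of the mortised rail; the plunger is back up (within 5 mm), the next tenon has dropped to the magazine's floor and the other three are still in the magazine (all of step 3 and linear speed of tenon_0 below 0.02 m/s and value of joint plunger below 0.005 m and x of tenon_1_mid in the frame of dispenser between -0.006 and 0.006 m and x of tenon_2_mid in the frame of dispenser between -0.006 and 0.006 m and x of tenon_3_mid in the frame of dispenser between -0.006 and 0.006 m and z of tenon_1_mid in the frame of dispenser below 0.022 m); the robot touches nothing.
It fails at once if the tenon is lifted or tipped up instead of being slid (z of tenon_0_mid in the frame of dispenser above 0.027 m or angle between tenon_0_mid's own z axis and vertical above 0.35 rad).
It fails at once if a second tenon is sent out (plunger pressed again) or the stack is disturbed (x of any of tenon_1_mid, tenon_2_mid, tenon_3_mid in the frame of dispenser above 0.012 m or z of tenon_1_mid in the frame of dispenser above 0.042 m or z of tenon_2_mid in the frame of dispenser above 0.054 m or z of tenon_3_mid in the frame of dispenser above 0.066 m).
It fails at once if the tenon is pushed to the wrong end ((y of tenon_0_mid in the frame of dispenser below -0.06 m and y of rail_mortised in the frame of dispenser above 0 m) or (y of tenon_0_mid in the frame of dispenser above 0.06 m and y of rail_mortised in the frame of dispenser below 0 m)).
It fails at once if another thing on the bench is moved by more than 20 mm (distance of any of rail_mortised, rail_plain, dowel_a, dowel_b, sanding_block, wax_tin, glue_bottle, screwdriver from where it was at the start of the episode above 0.02 m).
It also fails if it takes over 48 s, if anything falls off the work surface, if the arm or the gripper's body presses on something with over 40 N, if the wrist force passes 120 N, or if a joint passes its speed limit or range.

## Working session

There is one attempt and no reset: what is moved stays moved. The work goes in short steps, Python scripts to look and compute and a tool call to move; the robot and the scene stay as the last step left them, time stands still between calls to the robot, and variables do not carry over. Pictures are saved under pics/ and viewed, at most 10 in all, crops included, and the job is handed in when it is done.

Besides the shell and the picture viewer there is one more tool, called in YAML: its name, and indented under it one key for each argument. servo_tool: Moves the arm, as the interface text tells. Shifts and turns lie within -1 to 1; 1 stands for 2.5 cm of shift or 6 degrees of turn. Its arguments: {"type":"object","properties":{"linear":{"type":"array","items":{"type":"array","items":{"type":"number","minimum":-1,"maximum":1}}},"rotation":{"type":"array","items":{"type":"array","items":{"type":"number","minimum":-1,"maximum":1}}},"hand":{"type":"number"}},"required":["linear","rotation"]}

```bash
mkdir -p pics; cat > h.py <<'E'
import numpy as np, cv2
from station import manip
def K(p):
    f=200/np.tan(np.radians(p["vertical_fov"])/2); return np.array([[f,0,p["cx"]],[0,f,p["cy"]],[0,0,1]])
def ray(p,uv,z):
    R=cv2.Rodrigues(np.array(p["rvec"],float))[0]; t=np.array(p["tvec"],float)
    c=-R.T@t; d=R.T@np.linalg.inv(K(p))@np.array([uv[0],uv[1],1.]); return c+d*(z-c[2])/d[2]
def proj(p,X):
    return cv2.projectPoints(np.array(X,float).reshape(-1,3),np.array(p["rvec"],float),np.array(p["tvec"],float),K(p),None)[0][:,0]
def save(p,n): cv2.imwrite("pics/"+n,p["image"][:,:,::-1])
E
python3 - <<'E'
from h import *
for cam in ["top","scene"]:
    p=manip.grab_frame(cam); save(p,cam+".png")
    for q,z in [("knob_top",.216),("tenon_3_mid",.06),("rail_mortised",.045),("rail_plain",.045),("dispenser",.012),("dowel_a",.08),("sanding_block",.028),("wax_tin",.026),("glue_bottle",.17)]:
        for r in manip.masks_of(q,p)[:3]:
            print(cam,q,round(r["score"],2),r["at"],r["mask"].sum(),ray(p,(r["at"][1],r["at"][0]),z).round(3))
E
```

```text
top knob_top 0.77 [237.5, 345.5] 200 [ 0.442 -0.054  0.216]
top tenon_3_mid 0.6 [213.9, 349.1] 164 [ 0.538 -0.067  0.06 ]
top tenon_3_mid 0.52 [162.4, 387.7] 165 [ 0.706 -0.176  0.06 ]
top tenon_3_mid 0.51 [278.3, 412.7] 168 [ 0.36  -0.261  0.06 ]
top rail_mortised 0.84 [231.5, 418.2] 911 [ 0.501 -0.276  0.045]
top rail_plain 0.65 [192.2, 288.2] 812 [0.596 0.121 0.045]
top dispenser 0.69 [219.1, 344.7] 4437 [ 0.531 -0.056  0.012]
top dispenser 0.53 [255.7, 385.1] 257 [ 0.427 -0.184  0.012]
top dowel_a 0.52 [230.0, 297.9] 90 [0.476 0.081 0.08 ]
top dowel_a 0.49 [237.7, 308.8] 58 [0.456 0.047 0.08 ]
top sanding_block 0.57 [259.5, 384.5] 269 [ 0.413 -0.181  0.028]
top wax_tin 0.74 [157.3, 344.1] 424 [ 0.725 -0.043  0.026]
top glue_bottle 0.64 [191.0, 176.0] 539 [0.549 0.423 0.17 ]
scene knob_top 0.68 [160.7, 317.1] 125 [ 0.456 -0.039  0.216]
scene knob_top 0.43 [265.5, 447.7] 626 [0.657 0.423 0.216]
scene tenon_3_mid 0.65 [163.7, 274.6] 63 [ 0.409 -0.233  0.06 ]
scene tenon_3_mid 0.6 [244.8, 245.6] 131 [ 0.749 -0.166  0.06 ]
scene tenon_3_mid 0.43 [193.7, 365.4] 86 [0.408 0.123 0.06 ]
scene rail_mortised 0.84 [184.8, 248.9] 746 [ 0.523 -0.281  0.045]
scene rail_plain 0.77 [240.6, 342.8] 778 [0.605 0.115 0.045]
scene dispenser 0.62 [207.3, 310.4] 3632 [ 0.507 -0.045  0.012]
scene dowel_a 0.62 [266.0, 448.6] 594 [0.58  0.446 0.08 ]
scene dowel_a 0.42 [206.0, 346.9] 141 [0.495 0.085 0.08 ]
scene sanding_block 0.72 [177.3, 287.7] 194 [ 0.426 -0.173  0.028]
scene wax_tin 0.67 [257.4, 282.1] 387 [ 0.73  -0.048  0.026]
scene glue_bottle 0.94 [266.1, 447.5] 634 [0.633 0.43  0.17 ]
```

View pics/top.png

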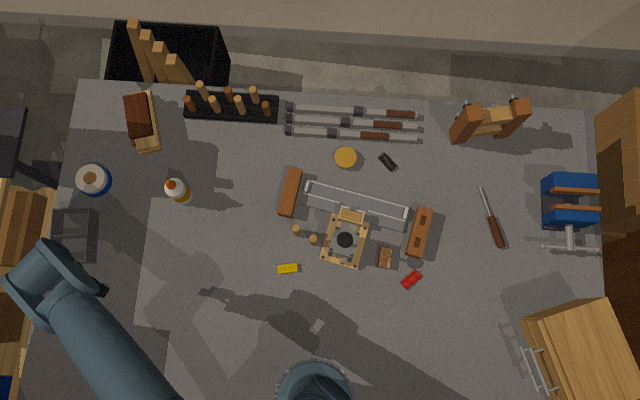

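View pics/scene.png

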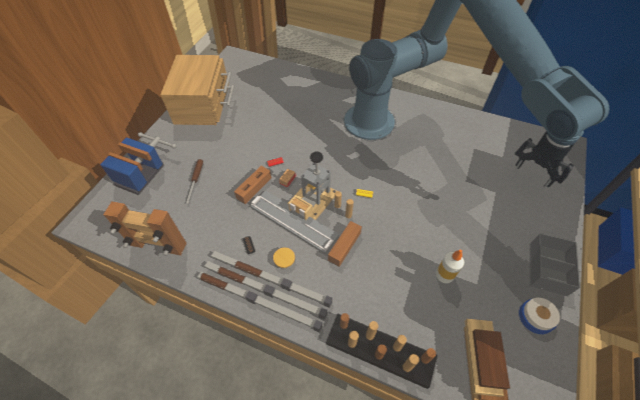

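The mortised rail (418,231) is at the tray's right end (−y). The knob is at (345,240) and the tray runs from (306,185) to (407,213). Yaw is about −13°.

```bash
cat >> h.py <<'E'
def go(target,yaw=None):
    """print tool-frame remaining shift and turn in units for tool pointing down"""
    s=manip.sense(); R=cv2.Rodrigues(np.array(s["orientation"],float))[0]
    print("pos",np.round(s["position"],4),"toolx",R[:,0].round(3),"tooly",R[:,1].round(3),"z",R[:,2].round(3),"F",np.round(s["contact_force"],1),"t",s["time"])
    if yaw is not None: # desired tool x heading
        Rd=np.array([[np.cos(yaw),np.sin(yaw),0],[np.sin(yaw),-np.cos(yaw),0],[0,0,-1]])
        r=cv2.Rodrigues(R.T@Rd)[0].ravel(); print("rot units",(np.degrees(r)/6).round(3)); 
    print("lin units(current tool axes)",(R.T@(np.array(target)-s["position"])/.025).round(3))
E
python3 - <<'E'
from h import *
for y in (-13,77,-103,167):
    go([.44,-.05,.33],np.radians(y))
p=manip.grab_frame("top")
for uv in [(305,183),(408,213)]: print(ray(p,uv,.02))
print(manip.grab_frame("wrist")["tool_from_camera"])
E
```

```text
pos [0.2885 0.5825 0.2423] toolx [-0.896  0.444  0.   ] tooly [ 0.444  0.896 -0.   ] z [-0. -0. -1.] F [ 0.  -1.1 -0.3] t 1.0
rot units [-1.0000e-03  1.0000e-03  2.7776e+01]
lin units(current tool axes) [-16.66  -19.982  -3.508]
pos [0.2885 0.5825 0.2423] toolx [-0.896  0.444  0.   ] tooly [ 0.444  0.896 -0.   ] z [-0. -0. -1.] F [ 0.  -1.1 -0.3] t 1.0
rot units [-1.0000e-03  0.0000e+00  1.2776e+01]
lin units(current tool axes) [-16.66  -19.982  -3.508]
pos [0.2885 0.5825 0.2423] toolx [-0.896  0.444  0.   ] tooly [ 0.444  0.896 -0.   ] z [-0. -0. -1.] F [ 0.  -1.1 -0.3] t 1.0
rot units [-0.0000e+00 -1.0000e-03 -1.7224e+01]
lin units(current tool axes) [-16.66  -19.982  -3.508]
pos [0.2885 0.5825 0.2423] toolx [-0.896  0.444  0.   ] tooly [ 0.444  0.896 -0.   ] z [-0. -0. -1.] F [ 0.  -1.1 -0.3] t 1.0
rot units [-0.    -0.    -2.224]
lin units(current tool axes) [-16.66  -19.982  -3.508]
[0.63514454 0.07379013 0.02      ]
[ 0.56122401 -0.24837511  0.02      ]
[[ 3.48882941e-05 -9.52596432e-01 -3.04236809e-01  7.73250346e-02]
 [ 9.99999801e-01 -1.58388695e-04  6.10605910e-04  9.90961824e-04]
 [-6.29848682e-04 -3.04236769e-01  9.52596237e-01 -1.30808066e-01]
 [ 0.00000000e+00  0.00000000e+00  0.00000000e+00  1.00000000e+00]]
```

servo_tool:
  linear:
    - [-0.8,-1,-0.4]
    - [-0.8,-1,-0.4]
    - [-0.8,-1,-0.4]
    - [-0.8,-1,-0.4]
    - [-0.8,-1,-0.4]
    - [-0.8,-1,-0.4]
    - [-0.8,-1,-0.4]
    - [-0.8,-1,-0.4]
    - [-0.8,-1,-0.3]
    - [-0.8,-1,0]
    - [-0.8,-1,0]
    - [-0.8,-1,0]
  rotation:
    - [0,0,0]
    - [0,0,0]
    - [0,0,0]
    - [0,0,0]
    - [0,0,0]
    - [0,0,0]
    - [0,0,0]
    - [0,0,0]
    - [0,0,0]
    - [0,0,0]
    - [0,0,0]
    - [0,0,0]
  hand: 0

```text
time: 2.6
position: [0.3705, 0.2062, 0.33]
orientation: [0.715, 3.058, 0.0]
contact_force: [-0.8, -0.3, -0.2]
finger_gap: -0.001
finger_force: 0.0
```

servo_tool:
  linear:
    - [-0.9,-1,0]
    - [-0.9,-1,0]
    - [-0.9,-1,0]
    - [-0.9,-1,0]
    - [-0.9,-1,0]
    - [-0.9,-1,0]
    - [-0.9,-1,0]
    - [-0.8,-1,0]
    - [0,0,0]
    - [0,0,0]
    - [0,0,0]
    - [0,0,0]
  rotation:
    - [0,0,0]
    - [0,0,0]
    - [0,0,0]
    - [0,0,0]
    - [0,0,0]
    - [0,0,0]
    - [0,0,0]
    - [0,0,0]
    - [0,0,-1]
    - [0,0,-1]
    - [0,0,-0.2]
    - [0,0,0]

```text
time: 4.1
position: [0.4407, -0.0508, 0.3299]
orientation: [0.361, 3.121, -0.0]
contact_force: [0.1, -0.3, 0.1]
finger_gap: 0.001
finger_force: 0.0
```

```bash
cat >> h.py <<'E'
def wrist():
    s=manip.sense(); p=manip.grab_frame("wrist")
    T=np.eye(4); T[:3,:3]=cv2.Rodrigues(np.array(s["orientation"],float))[0]; T[:3,3]=s["position"]
    W=np.linalg.inv(T@np.array(p["tool_from_camera"])); p["rvec"]=cv2.Rodrigues(W[:3,:3])[0].ravel(); p["tvec"]=W[:3,3]; return p
def own(o,yaw,X):
    c,s=np.cos(yaw),np.sin(yaw); X=np.array(X,float).reshape(-1,3)
    return np.c_[o[0]+c*X[:,0]-s*X[:,1], o[1]+s*X[:,0]+c*X[:,1], X[:,2]]
E
python3 - <<'E'
from h import *
go([.44,-.05,.33],np.radians(167))
for n,p in (("w1",wrist()),("t2",manip.grab_frame("top"))):
    save(p,n+"raw.png")
    for q,z in [("knob_top",.216),("tenon_3_mid",.06),("dispenser",.012),("rail_mortised",.045)]:
        for r in manip.masks_of(q,p)[:2]: print(n,q,round(r["score"],2),r["at"],ray(p,(r["at"][1],r["at"][0]),z).round(4))
E
```

```text
pos [ 0.4407 -0.0508  0.3299] toolx [-0.974  0.228 -0.   ] tooly [ 0.228  0.974 -0.   ] z [ 0. -0. -1.] F [ 0.1 -0.3  0.1] t 4.1
rot units [-0.     0.002 -0.034]
lin units(current tool axes) [ 0.034  0.024 -0.005]
w1 knob_top 0.78 [186.2, 313.8] [ 0.4325 -0.0524  0.216 ]
w1 tenon_3_mid 0.8 [56.7, 437.2] [0.3672 0.094  0.06  ]
w1 tenon_3_mid 0.66 [119.3, 140.3] [ 0.3565 -0.2339  0.06  ]
w1 dispenser 0.91 [220.4, 313.7] [ 0.5349 -0.0805  0.012 ]
w1 rail_mortised 0.71 [234.1, 156.9] [ 0.4951 -0.275   0.045 ]
w1 rail_mortised 0.22 [146.7, 390.1] [0.4528 0.0321 0.045 ]
t2 tenon_3_mid 0.48 [268.2, 285.3] [0.3652 0.1098 0.06  ]
t2 tenon_3_mid 0.46 [159.7, 390.8] [ 0.7156 -0.1849  0.06  ]
t2 dispenser 0.82 [229.5, 331.1] [ 0.4959 -0.0163  0.012 ]
```

View pics/w1raw.png

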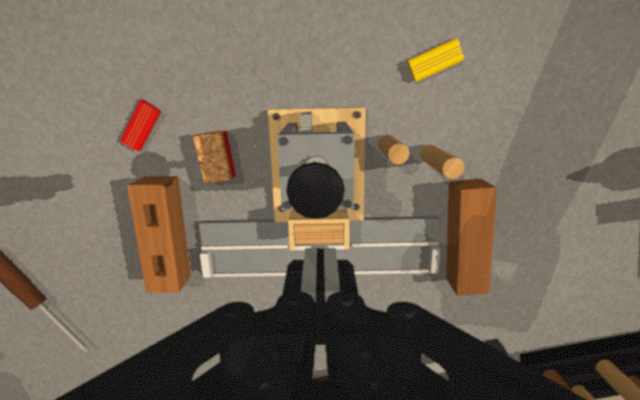

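```bash
python3 - <<'E'
from h import *
from scipy.optimize import least_squares
p=wrist()
X=np.array([[20,-37,58],[20,37,58],[-20,-37,58],[-20,37,58],[-101,0,216]])/1000
U=np.array([[289,249],[349.5,248],[289,220],[349.5,220],[315.5,190]],float)
f=lambda v:(proj(p,own(v[:2],v[2],X))-U).ravel()
r=least_squares(f,[.54,-.075,-.22],x_scale=[.1,.1,.1]); o=r.x
print(o,np.degrees(o[2]),r.fun.reshape(-1,2).round(1))
L=[[75.5,-153,16],[75.5,153,16],[33,-153,16],[33,153,16],[56.5,-153,24],[56.5,153,24],[20,-37,58],[20,37,58],[-20,37,58],[-20,-37,58],[-132,-36,128],[-132,36,128],[-58,36,128],[-58,-36,128]]
im=cv2.resize(p["image"][80:300,110:510,::-1],None,fx=2,fy=2,interpolation=cv2.INTER_CUBIC)
for u in proj(p,own(o[:2],o[2],np.array(L)/1000)): cv2.circle(im,tuple(int(a) for a in (u-[110,80])*2),3,(255,0,255),1)
t=np.linspace(0,6.28,40); 
for u in proj(p,own(o[:2],o[2],np.c_[-.101+.022*np.cos(t),.022*np.sin(t),0*t+.21])): cv2.circle(im,tuple(int(a) for a in (u-[110,80])*2),1,(0,255,0),-1)
cv2.imwrite("pics/ov.png",im)
print("knob",own(o[:2],o[2],[-.101,0,.216]))
E
```

```text
[ 0.53586748 -0.07310757 -0.21086139] -12.081467849346488 [[ 0.7 -0.1]
 [-0.4 -0.1]
 [-0.8 -1.1]
 [-0.2 -2.2]
 [ 0.4  2.1]]
knob [[ 0.43710454 -0.05196804  0.216     ]]
```

View pics/ov.png

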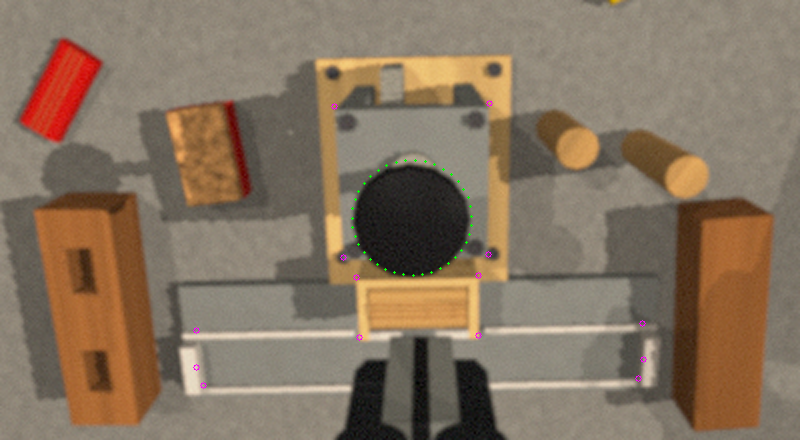

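servo_tool:
  linear:
    - [0.13,-0.08,1]
    - [0,0,1]
    - [0,0,1]
    - [0,0,0.8]
    - [0,0,0.3]
    - [0,0,0.3]
    - [0,0,0.3]
    - [0,0,0.3]
    - [0,0,0.3]
    - [0,0,0.3]
    - [0,0,0.3]
    - [0,0,0]
  rotation:
    - [0,0,0]
    - [0,0,0]
    - [0,0,0]
    - [0,0,0]
    - [0,0,0]
    - [0,0,0]
    - [0,0,0]
    - [0,0,0]
    - [0,0,0]
    - [0,0,0]
    - [0,0,0]
    - [0,0,0]

```text
time: 6.15
position: [0.4374, -0.0522, 0.1821]
orientation: [0.36, 3.12, -0.0]
contact_force: [0.2, 0.6, 4.1]
finger_gap: 0.001
finger_force: 2.2
```

servo_tool:
  linear:
    - [0,0,0.2]
    - [0,0,0.2]
    - [0,0,0.12]
    - [0,0,0.08]
    - [0,0,0]
  rotation:
    - [0,0,0]
    - [0,0,0]
    - [0,0,0]
    - [0,0,0]
    - [0,0,0]

```text
time: 6.78
position: [0.4374, -0.0522, 0.1676]
orientation: [0.36, 3.12, -0.0]
contact_force: [-1.7, 1.0, 3.8]
finger_gap: -0.002
finger_force: 2.5
```

servo_tool:
  linear:
    - [0,0,0.06]
    - [0,0,0.06]
    - [0,0,0]
  rotation:
    - [0,0,0]
    - [0,0,0]
    - [0,0,0]

```text
time: 7.15
position: [0.4375, -0.0522, 0.1668]
orientation: [-0.359, -3.121, 0.001]
contact_force: [-8.4, 2.1, 18.5]
finger_gap: -0.001
finger_force: 9.8
```

servo_tool:
  linear:
    - [0,0,-0.3]
    - [0,0,-0.4]
    - [0,0,-0.4]
    - [0,0,-0.4]
    - [0,0,-0.4]
    - [0,0,-0.4]
    - [0,0,-0.4]
    - [0,0,-0.6]
    - [0,0,-1]
    - [0,0,-1]
    - [0,0,-1]
    - [0,0,0]
  rotation:
    - [0,0,0]
    - [0,0,0]
    - [0,0,0]
    - [0,0,0]
    - [0,0,0]
    - [0,0,0]
    - [0,0,0]
    - [0,0,0]
    - [0,0,0]
    - [0,0,0]
    - [0,0,0]
    - [0,0,0]

```text
time: 8.65
position: [0.4378, -0.0523, 0.324]
orientation: [0.359, 3.117, -0.002]
contact_force: [-0.2, -0.8, -0.3]
finger_gap: 0.004
finger_force: 0.0
```

```bash
python3 - <<'E'
from h import *
p=wrist(); save(p,"w3.png")
o=[.5359,-.0731,-.2109]
go(own(o[:2],o[2],[.058,.075,.10])[0],np.pi+o[2])
E
```

```text
pos [ 0.4372 -0.0521  0.3222] toolx [-0.974  0.227 -0.001] tooly [ 0.227  0.974 -0.   ] z [ 0.001 -0.    -1.   ] F [-0.9  0.3 -0.2] t 8.7
rot units [-0.002  0.008 -0.177]
lin units(current tool axes) [-6.294  3.123  8.893]
```

View pics/w3.png

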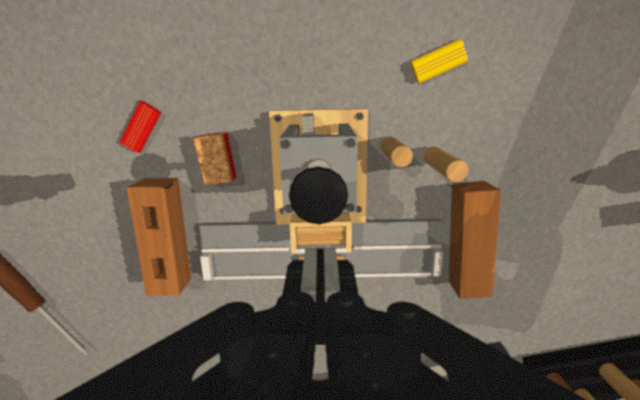

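Tenon is out (its ends show at (300,258) and (342,258)), and the knob is back up. I'll go over the lane on the tenon's left side.

servo_tool:
  linear:
    - [-1,0.5,0]
    - [-1,0.5,0]
    - [-1,0.5,0]
    - [-1,0.5,0]
    - [-1,0.5,0]
    - [-1,0.5,0]
    - [-0.3,0.1,1]
    - [0,0,1]
    - [0,0,1]
    - [0,0,1]
    - [0,0,1]
    - [0,0,1]
  rotation:
    - [0,0,-0.12]
    - [0,0,0]
    - [0,0,0]
    - [0,0,0]
    - [0,0,0]
    - [0,0,0]
    - [0,0,0]
    - [0,0,0]
    - [0,0,0]
    - [0,0,0]
    - [0,0,0]
    - [0,0,0]

```text
time: 10.2
position: [0.6063, -0.0103, 0.1689]
orientation: [-0.34, -3.12, -0.001]
contact_force: [0.2, 0.4, 0.2]
finger_gap: 0.0
finger_force: 0.0
```

servo_tool:
  linear:
    - [0,0,1]
    - [0,0,0.9]
    - [0,0,0.5]
    - [0,0,0.2]
    - [0,0,0]
  rotation:
    - [0,0,0]
    - [0,0,0]
    - [0,0,0]
    - [0,0,0]
    - [0,0,0]

```text
time: 10.82
position: [0.6077, -0.0106, 0.1068]
orientation: [-0.34, -3.123, -0.0]
contact_force: [0.3, 0.4, 1.0]
finger_gap: 0.004
finger_force: 0.0
```

```bash
python3 - <<'E'
from h import *
p=wrist(); save(p,"w4.png")
o=[.5359,-.0731,-.2109]
go(own(o[:2],o[2],[.058,.075,.028])[0],np.pi+o[2])
L=[[33,153,16],[37,153,16],[33,44,16],[75.5,153,16],[79.5,153,16],[20,37,58],[-20,37,58],[45,30,24],[73,30,24]]
for a,u in zip(L,proj(p,own(o[:2],o[2],np.array(L)/1000)).round(0)): print(a,u)
E
```

```text
pos [ 0.6081 -0.0107  0.1074] toolx [-0.977  0.215 -0.001] tooly [ 0.215  0.977 -0.   ] z [ 0.001 -0.    -1.   ] F [ 1.3 -0.5  0.9] t 10.875
rot units [-0.     0.009 -0.057]
lin units(current tool axes) [-0.017 -0.046  3.175]
[33, 153, 16] [438. 171.]
[37, 153, 16] [438. 177.]
[33, 44, 16] [268. 172.]
[75.5, 153, 16] [432. 232.]
[79.5, 153, 16] [432. 237.]
[20, 37, 58] [242. 166.]
[-20, 37, 58] [236.  85.]
[45, 30, 24] [245. 193.]
[73, 30, 24] [248. 234.]
```

View pics/w4.png

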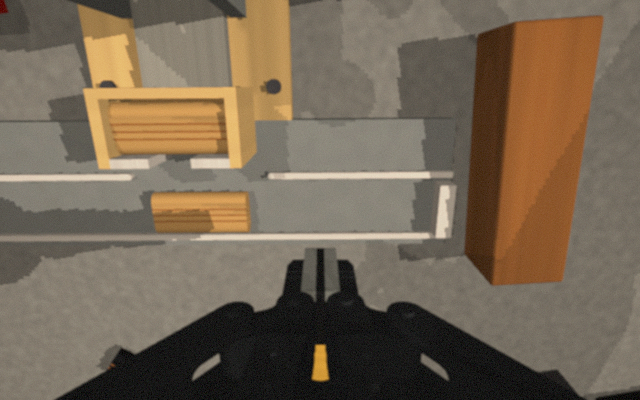

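servo_tool:
  linear:
    - [0,0,1]
    - [0,0,1]
    - [0,0,0.6]
    - [0,0,0.3]
    - [0,0,0.15]
    - [0,0,0.06]
    - [0,0,0]
  rotation:
    - [0,0,0]
    - [0,0,0]
    - [0,0,0]
    - [0,0,0]
    - [0,0,0]
    - [0,0,0]
    - [0,0,0]

```text
time: 11.75
position: [0.6081, -0.0107, 0.0296]
orientation: [0.34, 3.122, -0.0]
contact_force: [0.4, -0.4, 0.7]
finger_gap: 0.004
finger_force: 0.0
```

```bash
python3 - <<'E'
from h import *
p=wrist(); save(p,"w5.png")
o=[.5359,-.0731,-.2109]
go(own(o[:2],o[2],[.058,-.075,.028])[0],np.pi+o[2])
E
```

```text
pos [ 0.6081 -0.0107  0.0296] toolx [-0.977  0.215 -0.001] tooly [0.215 0.977 0.   ] z [ 0.001 -0.    -1.   ] F [-0.4  0.3  0.7] t 11.8
rot units [ 0.     0.009 -0.057]
lin units(current tool axes) [-0.056 -6.046  0.064]
```

View pics/w5.png

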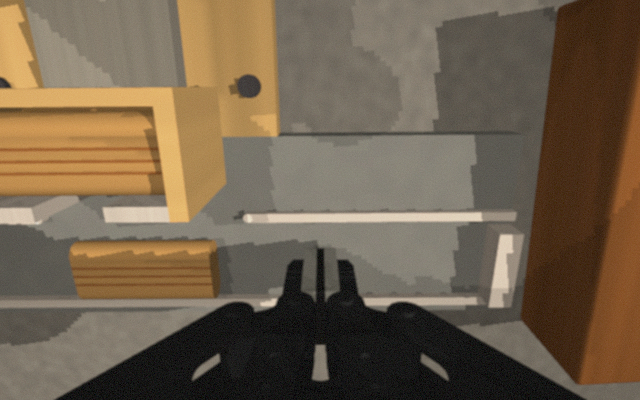

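servo_tool:
  linear:
    - [0,-0.3,0.05]
    - [0,-0.3,0]
    - [0,-0.3,0]
    - [0,-0.3,0]
    - [0,-0.3,0]
    - [0,-0.3,0]
    - [0,-0.3,0]
    - [0,-0.3,0]
    - [0,-0.3,0]
    - [0,-0.3,0]
    - [0,-0.3,0]
    - [0,-0.3,0]
  rotation:
    - [0,0,0]
    - [0,0,0]
    - [0,0,0]
    - [0,0,0]
    - [0,0,0]
    - [0,0,0]
    - [0,0,0]
    - [0,0,0]
    - [0,0,0]
    - [0,0,0]
    - [0,0,0]
    - [0,0,0]

```text
time: 13.3
position: [0.5882, -0.099, 0.0278]
orientation: [0.34, 3.123, -0.0]
contact_force: [0.3, 0.4, 0.2]
finger_gap: 0.005
finger_force: 0.1
```

servo_tool:
  linear:
    - [0,-0.3,0]
    - [0,-0.3,0]
    - [0,-0.3,0]
    - [0,-0.3,0]
    - [0,-0.3,0]
    - [0,-0.3,0]
    - [0,-0.2,0]
    - [0,0,0]
  rotation:
    - [0,0,0]
    - [0,0,0]
    - [0,0,0]
    - [0,0,0]
    - [0,0,0]
    - [0,0,0]
    - [0,0,0]
    - [0,0,0]

```text
time: 14.3
position: [0.5775, -0.1477, 0.0278]
orientation: [0.341, 3.123, -0.0]
contact_force: [0.3, 0.7, 0.0]
finger_gap: -0.001
finger_force: 0.0
```

```bash
python3 - <<'E'
from h import *
p=wrist(); save(p,"w6.png")
o=[.5359,-.0731,-.2109]
go(own(o[:2],o[2],[.058,-.08,.028])[0],np.pi+o[2])
E
```

```text
pos [ 0.5775 -0.1474  0.0278] toolx [-0.977  0.215  0.   ] tooly [0.215 0.977 0.   ] z [-0.  0. -1.] F [ 0.1 -0.5 -0.3] t 14.35
rot units [ 0.    -0.    -0.059]
lin units(current tool axes) [-0.075 -0.641 -0.009]
```

View pics/w6.png

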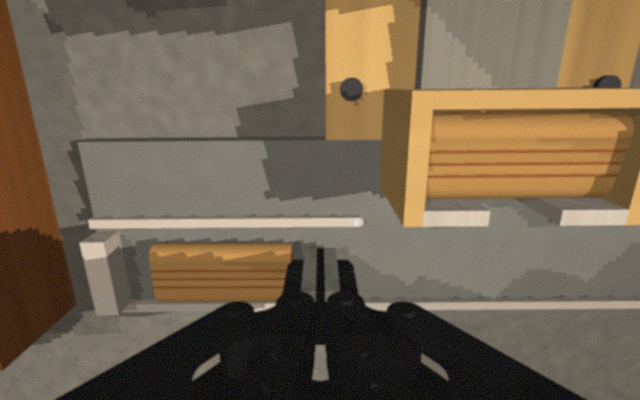

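The tenon is straight in the lane, with its end (150,270) about 11 mm from the stop (122,270).

servo_tool:
  linear:
    - [0,-0.15,0]
    - [0,-0.15,0]
    - [0,-0.08,0]
    - [0,-0.04,0]
    - [0,0,0]
  rotation:
    - [0,0,0]
    - [0,0,0]
    - [0,0,0]
    - [0,0,0]
    - [0,0,0]

```text
time: 14.98
position: [0.5753, -0.1576, 0.0278]
orientation: [-0.34, -3.123, 0.0]
contact_force: [-0.4, -0.3, 0.5]
finger_gap: -0.003
finger_force: 0.0
```

```bash
python3 - <<'E'
from h import *
p=wrist(); save(p,"w7.png")
E
```

```text
(no output)
```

View pics/w7.png

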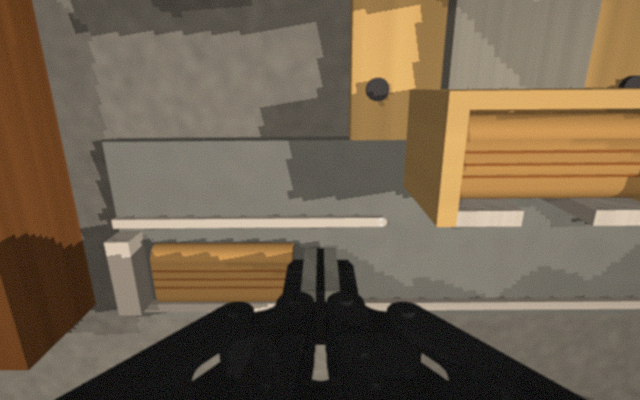

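servo_tool:
  linear:
    - [0,-0.04,0]
    - [0,-0.04,0]
    - [0,-0.02,0]
    - [0,0,0]
    - [0,0,0]
  rotation:
    - [0,0,0]
    - [0,0,0]
    - [0,0,0]
    - [0,0,0]
    - [0,0,0]

```text
time: 15.65
position: [0.5747, -0.16, 0.0278]
orientation: [0.34, 3.123, 0.0]
contact_force: [-0.6, 1.4, -0.1]
finger_gap: -0.004
finger_force: 0.0
```

servo_tool:
  linear:
    - [0,0.3,0]
    - [0,0.5,0]
    - [0,0,-0.6]
    - [0,0,-1]
    - [0,0,-1]
    - [0,0,-1]
    - [0,0,-1]
    - [0,0,-1]
    - [0,0,-1]
    - [0,0,0]
    - [0,0,0]
  rotation:
    - [0,0,0]
    - [0,0,0]
    - [0,0,0]
    - [0,0,0]
    - [0,0,0]
    - [0,0,0]
    - [0,0,0]
    - [0,0,0]
    - [0,0,0]
    - [0,0,0]
    - [0,0,0]

```text
time: 17.02
position: [0.5786, -0.1402, 0.1922]
orientation: [-0.34, -3.122, -0.0]
contact_force: [1.3, 1.2, -0.1]
finger_gap: -0.002
finger_force: 0.0
```

```bash
python3 - <<'E'
from h import *
p=wrist(); save(p,"w8.png")
E
```

```text
(no output)
```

View pics/w8.png

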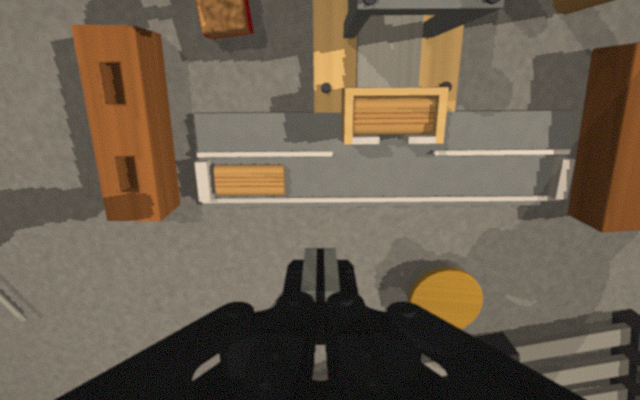

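The tenon lies against the left-of-picture stop (212,180) by the mortised rail, and nothing else has moved.

```bash
python3 -c "
from station import manip
print(manip.job_done())"
```

```text
the job is handed in; nothing more can be done
None
```

I pressed the plunger once, it sprang back up, and I slid the single ejected tenon to the right-hand end stop by the mortised rail; the last picture shows it lying there and nothing else visibly moved, and the job is handed in (no verdict was returned).

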